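Stack the mixing dishes away on the cork mat

ROBOT

A 6-joint arm with a two-finger parallel gripper is mounted at the origin on a cart in front of the work surface, level with it; the furniture and walls round the work are solid. World frame = base frame: x ahead of the robot, y to its left, z up, the work surface at z = 0. Lengths are in m, angles in rad, forces in N, time in s.
With the tool pointing down it reaches from about 0.275 to 0.75 m from the base axis. Payload 10.2 kg.
Tool frame: the origin (TCP) lies midway between the tips of the shut fingers; the grasp point (between the pads) lies 19 mm behind it; z points along the fingers, y is the line along which they close (so a half turn about z gives the same grasp; the last joint's range is limited). The gripper opens to 88 mm and grips with 3 to 60 N. Pads are 18 mm wide; open, the fingers measure 123 mm over their backs; the gripper's body (75 mm by 187 mm) begins 45 mm behind the grasp point.
Start: joints at [1.08, 0.313, 1.498, -0, 1.331, -0.223], TCP at [0.139, 0.506, 0.239] pointing down, gripper open.
Joint ranges: [-2.94, 2.94], [-0.97, 2.17], [0.19, 2.56], [-1.23, 4.37], [0.02, 3.11], [-2.88, 2.88]. Speed limits (rad/s): [2.39, 2.39, 3.01, 3.14, 3.14, 3.14].

INTERFACE

Orientations are given as [roll, pitch, yaw] about the fixed x, y, z axes, in that order (R = Rz(yaw) Ry(pitch) Rx(roll)).
In Python, from station import get_state, capture, finish_job gives the robot as it stands.
- The arm moves only by the tool move_arm, never from a script. Its argument "deltas" is a list of rows, each an object with "linear": the shift along the tool's x, y, z in cm, a list of three; "rot": the turn, a rotation vector about the tool's x, y, z in degrees, a list of three. In form: [{"linear": [tx, ty, tz], "rot": [wx, wy, wz]}, ...]. A call has exactly 8 rows; each row shifts and turns the commanded pose from where the row before left it, along the tool's axes as they then stand; what a row does not reach is not made up. A row lasts 1/12 s, in which the tool goes at most 41.7 mm and 7.16 degrees, less where a joint would pass 70% of its speed; a pose out of reach is approached as far as the arm can. A call with a gripper value outside its range is refused whole. "gripper" is the opening, from 0 (shut) to 1 (fully open), set as the call begins (left out, the last holds). The fingers move at their own pace and stop on an object; "newtons" is the grip in N (left out, the last holds). Time passes only in rows, so rows that do not move let the fingers close, or fill a call up. It gives the time, the measured TCP pose, the force, the opening and the grip force at its end, in the units of the state.
- get_state(): the state, without advancing time (a new reading comes with each control period).
- capture(name): name is "scene" or "top"; returns a dict with "img" (384x512x3 uint8, red, green, blue), "fov_y" (degrees; the focal length in pixels is half the picture's height over the tangent of half this angle, whatever the lens; pixels are square), "cx", "cy" (the principal point, pixels), "pose" (4x4, takes a point from camera to world coordinates). Camera axes: x right, y up, looking along -z (the intrinsics and any distortion apply to the point x, -y, -z); pixel columns grow to the right and rows downward; lengths in m; the calibration is good to about 2 mm. A picture is of the moment at which its call begins. There is no depth.
- finish_job(): hands the job in; it is judged then, once.
The state is a dict: "time": time; "joints": joint angles; "dq": joint speeds; "joint_torque": joint torques, N m; "ee_pos": TCP position; "eef_rot": TCP orientation; "wrist_force": force on the tool from outside, world axes, zero at the start; "torque": the same for the moment, N m; "opening": finger opening in m; "gripper_force": force on a finger pad.
Only numpy, scipy, OpenCV 4.12 (cv2) and the standard library are available. Lean on these libraries where they do the work, as an engineer would, in place of code of your own. Each camera call takes 0.05 s, during which the arm holds its last target. There are 200 camera calls.

TASK

Stack the nest of blue stoneware mixing dishes: first stand the large dish in the middle of the round cork mat, then set the medium dish down into the large one, then the small dish into the medium one, and last put the knobbed stoneware lid on the small dish, so that each sits level and fully home. Set each piece down gently, do not drop it, and leave the two black-capped jars and the flat metal jar lid standing where they are.

Things in the scene. Friction and masses are not known exactly. Their poses are not given: they have to be found in the camera images.
- cork_mat: a round cork mat, 90 mm in diameter and 6 mm thick, fixed flat on the table. Origin at the centre of its underside (table height), z up.
- large_dish: blue-glazed straight-sided round stoneware dish, 68 mm across (the largest of three), 28 mm high; wall 3 mm, well 12 mm deep and 62 mm across; foot bevelled in 4 mm over the lowest 5 mm. Origin: centre of its underside, z up. About 0.18 kg.
- medium_dish: blue-glazed straight-sided round stoneware dish, 52 mm across (the middle one of three), 28 mm high; wall 3 mm, well 12 mm deep and 46 mm across; foot bevelled in 4 mm over the lowest 5 mm. Origin: centre of its underside, z up. About 0.12 kg. Seated in the large dish its underside is 16 mm above that dish's underside, 16 mm of it clear of the rim, 5 mm play all round.
- small_dish: blue-glazed straight-sided round stoneware dish, 36 mm across (the smallest of three), 28 mm high; wall 3 mm, well 12 mm deep and 30 mm across; foot bevelled in 4 mm over the lowest 5 mm. Origin: centre of its underside, z up. About 0.07 kg. Seated in the medium dish its underside is 16 mm above that dish's underside, 16 mm of it clear of the rim, 5 mm play all round.
- dish_lid: round lid of the same blue stoneware, 24 mm high: a plug 22 mm across and 5 mm high, on which it stands, a disc 38 mm across and 4 mm thick, and a knob 14 mm across and 15 mm high to lift it by; 0.05 kg. Origin: centre of the plug's underside, z up. Seated, the disc rests on the small dish's rim, plug in its well (4 mm play all round), origin 23 mm above that dish's underside.
- jar_round: a bystander: a small glass jar with a black cap, 56 mm in diameter and 75 mm high, standing loose on the table; not to be moved. Origin at the centre of its underside.
- jar_squat: a bystander: a small squat glass jar with a black cap, 60 mm in diameter and 69 mm high, standing loose on the table; not to be moved. Origin at the centre of its underside.
- metal_lid: a bystander: a flat gold-coloured metal jar lid without a knob, 61 mm in diameter and 12 mm high, lying loose on the table; not to be moved. Origin at the centre of its underside.
Not all that is in view belongs to the job. Leave any green or orange look-alike of the dish_lid alone. What is shaped like the small_dish but red is not meant.

How it is judged:
By the outcome, as a careful person would: the job done as asked, in the order asked, and still so for the second after the job is handed in, with the robot touching nothing.
It also fails if it takes over 112 s, if anything falls off the work surface, if the arm or the gripper's body presses on something with over 40 N, if the wrist force passes 120 N, or if a joint passes its speed limit or range.

## Working session

There is one attempt and no reset: what is moved stays moved. The work goes in short steps, Python scripts to look and compute and a tool call to move; the robot and the scene stay as the last step left them, time stands still between calls to the robot, and variables do not carry over. Pictures are saved under pics/ and viewed, at most 14 in all, crops included, and the job is handed in when it is done.

Besides the shell and the picture viewer there is one more tool, called after "Call:" by a JSON object that holds its "api" and its "payload". move_arm: Moves the arm, as the interface text tells. Its arguments: {"type":"object","properties":{"deltas":{"type":"array"},"gripper":{"type":"number"},"newtons":{"type":"number"}},"required":["deltas"]}

```bash
mkdir -p pics; ls; python3 - <<'E'
from station import *
import cv2,numpy as np
for n in("scene","top"):
    c=capture(n); cv2.imwrite(f"pics/{n}0.png",cv2.resize(c["img"][:,:,::-1],(800,600),interpolation=cv2.INTER_CUBIC))
    print(n,{k:v for k,v in c.items() if k!="img"})
s=get_state();print(s)
E
```

```text
pics
scene {'fov_y': 49.766630670026004, 'cx': 258.3947816618943, 'cy': 192.07859091367146, 'pose': array([[ 0.81712586,  0.28422397, -0.50151976,  0.00561989],
       [-0.57644819,  0.39747355, -0.71394836, -0.71233956],
       [-0.00358039,  0.87248582,  0.48862631,  0.53275901],
       [ 0.        ,  0.        ,  0.        ,  1.        ]])}
top {'fov_y': 42.23873711031436, 'cx': 250.7800102809523, 'cy': 192.38481423754928, 'pose': array([[ 0.02245334,  0.9817903 , -0.18863632,  0.32280974],
       [-0.99929906,  0.02769337,  0.02518856,  0.05022979],
       [ 0.02995386,  0.18793853,  0.98172393,  1.18780702],
       [ 0.        ,  0.        ,  0.        ,  1.        ]])}
{'time': 0.1, 'joints': array([ 1.07959607e+00,  3.13333996e-01,  1.49831247e+00, -2.44935412e-05,
        1.33096267e+00, -2.23430211e-01]), 'dq': array([ 0.00029853, -0.00019344, -0.00462526,  0.00148169, -0.00108016,
       -0.00037215]), 'joint_torque': array([ 2.87600320e-03, -4.02812862e+01, -2.52642292e+01,  6.95519010e-02,
        3.42907570e-02, -8.34034290e-05]), 'ee_pos': array([0.13884252, 0.50610285, 0.23826733]), 'eef_rot': array([-3.14059616e+00, -2.02033303e-04,  2.87382834e+00]), 'wrist_force': array([-0.57764205, -0.48826233, -0.1411905 ]), 'torque': array([-0.01530281,  0.05805532, -0.04620002]), 'gripper_force': 0.0, 'opening': 0.08837577600643155}
```

View pics/scene0.png

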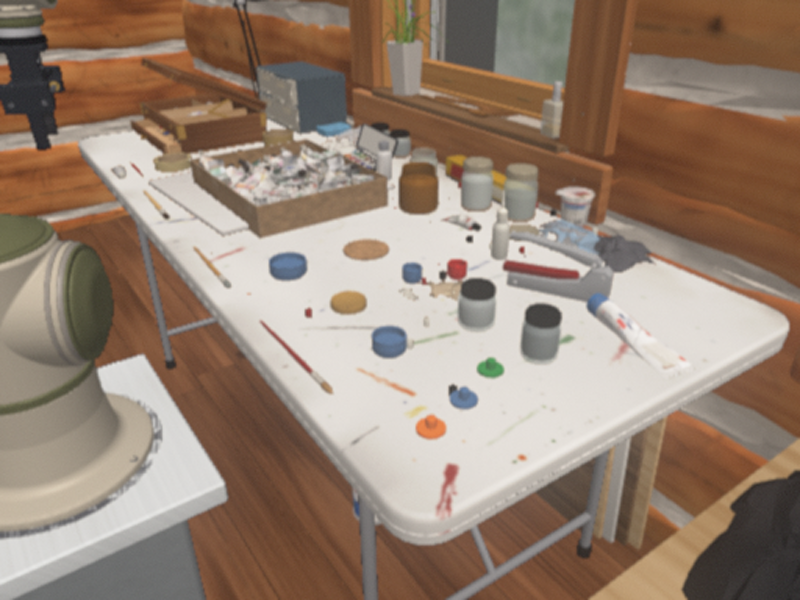

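View pics/top0.png

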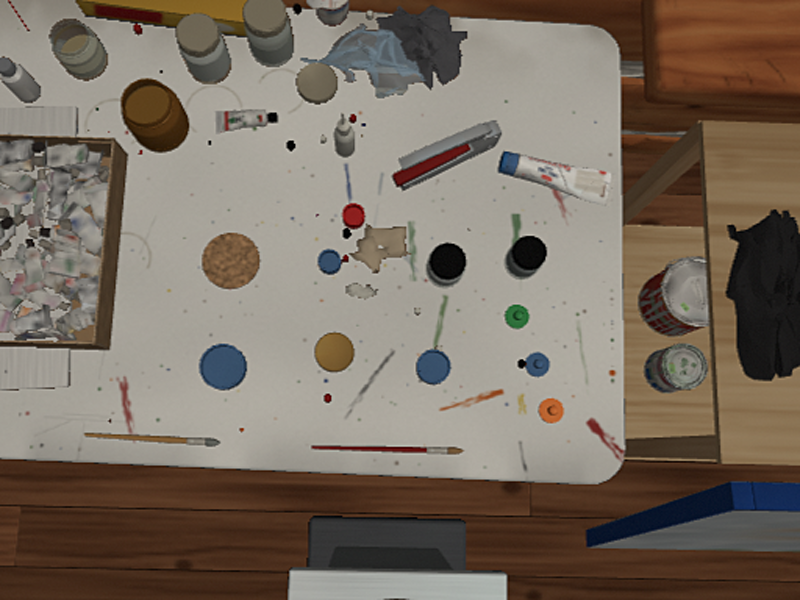

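The top view (800×600) shows the mat at (231,261), large dish (223,367), medium (433,367), small (330,262) and blue lid (537,365). The green look-alike is at (516,317), the orange one at (551,410) and the jars at (447,263) and (526,255). I'll fit the known solids to the colour masks in both cameras.

```bash
cat > h.py <<'E'
from station import *
import cv2,numpy as np
from scipy.optimize import least_squares
PR={'mat':[(45,0),(45,.006e3)],'large':[(30,0),(34,5),(34,28)],'medium':[(22,0),(26,5),(26,28)],'small':[(14,0),(18,5),(18,28)],
 'lid':[(11,0),(19,5),(19,9),(7,9),(7,24)]}
def proj(c,P):
    T=np.linalg.inv(c['pose']); p=P@T[:3,:3].T+T[:3,3]
    f=192/np.tan(np.radians(c['fov_y']/2))
    return np.c_[c['cx']-f*p[:,0]/p[:,2], c['cy']+f*p[:,1]/p[:,2]]
def solid(n,x,y,z=0):
    a=np.linspace(0,2*np.pi,72,endpoint=False)
    return np.vstack([np.c_[x+r*1e-3*np.cos(a),y+r*1e-3*np.sin(a),0*a+z+h*1e-3] for r,h in PR[n]])
def sil(c,n,x,y,z=0):
    h=cv2.convexHull(proj(c,solid(n,x,y,z)).astype(np.float32)); m=cv2.moments(h)
    return np.array([m['m10']/m['m00'],m['m01']/m['m00']]),m['m00']
def mask(c,kind='blue'):
    hsv=cv2.cvtColor(c['img'],cv2.COLOR_RGB2HSV)
    lo,hi={'blue':((98,110,40),(118,255,255)),'cork':((5,70,60),(22,200,255))}[kind]
    return cv2.inRange(hsv,lo,hi)
def measure(c,n,guess,z=0,kind='blue'):
    M=mask(c,kind); g,_=sil(c,n,*guess,z)
    k,lab,st,ce=cv2.connectedComponentsWithStats(M)
    ok=[i for i in range(1,k) if st[i,4]>25]
    i=min(ok,key=lambda i:np.hypot(*(ce[i]-g)))
    cs,_=cv2.findContours((lab==i).astype(np.uint8),cv2.RETR_EXTERNAL,cv2.CHAIN_APPROX_NONE)
    h=cv2.fillConvexPoly(np.zeros(M.shape,np.uint8),cv2.convexHull(cs[0]),1)
    ys,xs=np.nonzero(h); t=np.array([xs.mean(),ys.mean()])
    s=least_squares(lambda q:sil(c,n,q[0],q[1],z)[0]-t,guess,x_scale=.01)
    return s.x,len(xs),sil(c,n,*s.x,z)[1],t
def ray(c,u,v,z):
    f=192/np.tan(np.radians(c['fov_y']/2)); d=c['pose'][:3,:3]@np.array([(u-c['cx'])/f,-(v-c['cy'])/f,-1]); o=c['pose'][:3,3]
    return (o+d*(z-o[2])/d[2])[:2]
E
python3 - <<'E'
from h import *
t=capture('top');s=capture('scene')
G={'mat':(231,261),'large':(223,367),'medium':(433,367),'small':(330,262),'lid':(537,365)}
for n,(u,v) in G.items():
    g=ray(t,u/1.5625,v/1.5625,.015)
    for c,l in((t,'top'),(s,'scn')):
        x,a,b,px=measure(c,n,g,0,'cork' if n=='mat' else 'blue'); print(n,l,x.round(4),'area',a,round(b),px.round(1))
for n,u,v,z in(('jar1',447,261,.075),('jar2',527,249,.069),('green',517,316,.02),('orange',551,410,.02),('metal',334,352,.012),('red',353,215,.028)): print(n,ray(t,u/1.5625,v/1.5625,z).round(3))
E
```

```text
mat top [0.608  0.2731] area 1061 1074 [147.4 166.4]
mat scn [0.6069 0.2727] area 288 339 [233.9 159.5]
large top [0.4408 0.2719] area 678 723 [142.4 234.2]Traceback (most recent call last):
  File "<stdin>", line 7, in <module>
  File "h.py", line 24, in measure
    i=min(ok,key=lambda i:np.hypot(*(ce[i]-g)))
ValueError: min() iterable argument is empty
```

```bash
python3 - <<'E'
from h import *
t=capture('top');s=capture('scene')
hs=cv2.cvtColor(s['img'],cv2.COLOR_RGB2HSV); ht=cv2.cvtColor(t['img'],cv2.COLOR_RGB2HSV)
print([hs[p].tolist() for p in((170,184),(220,250),(175,264),(256,296),(212,250))],[ht[p].tolist() for p in((234,142),(235,277),(168,211),(233,344),(240,142))])
import h
def mk(c,kind='blue'):
    H=cv2.cvtColor(c['img'],cv2.COLOR_RGB2HSV)
    lo,hi={'blue':((98,90,20),(125,255,255)),'cork':((5,60,60),(22,220,255))}[kind]
    return cv2.inRange(H,lo,hi)
h.mask=mk
G={'mat':(231,261),'large':(223,367),'medium':(433,367),'small':(330,262),'lid':(537,365)}
for n,(u,v) in G.items():
    g=ray(t,u/1.5625,v/1.5625,.015)
    for c,l in((t,'top'),(s,'scn')):
        try:x,a,b,px=measure(c,n,g,0,'cork' if n=='mat' else 'blue'); print(n,l,x.round(4),'area',a,round(b),px.round(1))
        except Exception as e:print(n,l,e)
for n,u,v,z in(('jar1',447,261,.075),('jar2',527,249,.069),('green',517,316,.02),('orange',551,410,.02),('metal',334,352,.012),('red',353,215,.028)): print(n,ray(t,u/1.5625,v/1.5625,z).round(3))
E
sed -i "s/(98,110,40),(118,255,255)/(98,90,20),(125,255,255)/;s/(5,70,60),(22,200,255)/(5,60,60),(22,220,255)/" h.py
```

```text
[[108, 91, 157], [107, 84, 152], [107, 76, 137], [107, 77, 146], [108, 76, 138]] [[105, 120, 104], [105, 119, 105], [106, 116, 103], [106, 118, 112], [105, 118, 106]]
mat top [0.608  0.2732] area 1065 1074 [147.3 166.4]
mat scn [0.6078 0.2745] area 302 338 [233.9 159.2]
large top [0.441  0.2718] area 686 723 [142.4 234.1]
large scn [0.4452 0.2853] area 80 385 [183.6 167.8]
medium top [ 0.4484 -0.0441] area 368 406 [277.1 234.3]
medium scn [0.445 0.285] area 80 259 [183.6 167.8]
small top [0.6078 0.1186] area 179 204 [210.6 166.8]
small scn [0.4448 0.2846] area 80 155 [183.6 167.8]
lid top [ 0.4573 -0.2037] area 177 202 [343.2 232.8]
lid scn [ 0.8062 -0.1287] area 41 127 [381.6 190.9]
jar1 [ 0.598 -0.058]
jar2 [ 0.622 -0.179]
green [ 0.529 -0.172]
orange [ 0.387 -0.222]
metal [0.467 0.106]
red [0.679 0.084]
```

```bash
sed -i "s/(98,90,20)/(98,55,20)/" h.py; python3 - <<'E'
from h import *
t=capture('top');s=capture('scene')
for n,g in(('large',(.441,.272)),('medium',(.448,-.044)),('small',(.608,.1186)),('lid',(.457,-.204))):
    for c,l in((t,'top'),(s,'scn')):
        x,a,b,px=measure(c,n,g); print(n,l,x.round(4),'area',a,round(b),px.round(1))
E
```

```text
large top [0.4409 0.2721] area 698 723 [142.3 234.1]
large scn [0.4403 0.2743] area 305 393 [183.8 169.6]
medium top [ 0.4487 -0.0441] area 382 406 [277.1 234.2]
medium scn [ 0.4485 -0.043 ] area 335 419 [248.8 217.9]
small top [0.6077 0.1187] area 181 204 [210.6 166.9]
small scn [0.6072 0.1205] area 104 163 [263.2 173.9]
lid top [ 0.4571 -0.2039] area 189 202 [343.3 232.9]
lid scn [ 0.4564 -0.2035] area 174 216 [296.1 254.4]
```

Call:
{"api": "move_arm", "payload": {"deltas": [{"linear": [0, 0, 0], "rot": [0, 0, -7]}, {"linear": [0, 0, 0], "rot": [0, 0, -7]}, {"linear": [0, 0, 0], "rot": [0, 0, -1.34]}, {"linear": [-3.8, -3, 0], "rot": [0, 0, 0]}, {"linear": [-3.8, -3, 0], "rot": [0, 0, 0]}, {"linear": [-3.8, -3, 0], "rot": [0, 0, 0]}, {"linear": [-3.8, -3, 0], "rot": [0, 0, 0]}, {"linear": [-3.8, -3, 0], "rot": [0, 0, 0]}], "gripper": 1, "newtons": 20}}

```text
time: 1.07
ee_pos: [0.3036, 0.3758, 0.2389]
eef_rot: [3.141, 0.0, 3.139]
wrist_force: [0.7, 1.1, 0.8]
opening: 0.088
gripper_force: 0.0
```

Call:
{"api": "move_arm", "payload": {"deltas": [{"linear": [-2.8, -2.1, 0], "rot": [0, 0, 0]}, {"linear": [-2.8, -2.1, 0], "rot": [0, 0, 0]}, {"linear": [-2.8, -2.1, 2], "rot": [0, 0, 0]}, {"linear": [-2.7, -2, 3], "rot": [0, 0, 0]}, {"linear": [0, 0, 3], "rot": [0, 0, 0]}, {"linear": [0, 0, 3], "rot": [0, 0, 0]}, {"linear": [0, 0, 3], "rot": [0, 0, 0]}, {"linear": [0, 0, 0], "rot": [0, 0, 0]}]}}

```text
time: 1.73
ee_pos: [0.4091, 0.2944, 0.0964]
eef_rot: [-3.138, -0.008, 3.138]
wrist_force: [-0.3, 0.7, -0.1]
opening: 0.0882
gripper_force: 0.0
```

Call:
{"api": "move_arm", "payload": {"deltas": [{"linear": [0, 0, 0], "rot": [0, 0, 0]}, {"linear": [0, 0, 0], "rot": [0, 0, 0]}, {"linear": [0, 0, 0], "rot": [0, 0, 0]}, {"linear": [0, 0, 0], "rot": [0, 0, 0]}, {"linear": [0, 0, 0], "rot": [0, 0, 0]}, {"linear": [0, 0, 0], "rot": [0, 0, 0]}, {"linear": [0, 0, 0], "rot": [0, 0, 0]}, {"linear": [0, 0, 0], "rot": [0, 0, 0]}]}}

```text
time: 2.4
ee_pos: [0.4114, 0.2957, 0.1011]
eef_rot: [3.142, 0.0, 3.142]
wrist_force: [0.2, -0.2, -0.7]
opening: 0.0884
gripper_force: 0.0
```

Call:
{"api": "move_arm", "payload": {"deltas": [{"linear": [-1.5, -1.1, 0], "rot": [0, 0, 0]}, {"linear": [-1.41, -1.17, 0], "rot": [0, 0, 0]}, {"linear": [0, 0, 2], "rot": [0, 0, 0]}, {"linear": [0, 0, 2], "rot": [0, 0, 0]}, {"linear": [0, 0, 2], "rot": [0, 0, 0]}, {"linear": [0, 0, 2], "rot": [0, 0, 0]}, {"linear": [0, 0, 1.1], "rot": [0, 0, 0]}, {"linear": [0, 0, 0], "rot": [0, 0, 0]}]}}

```text
time: 3.07
ee_pos: [0.4394, 0.2726, 0.0081]
eef_rot: [-3.14, -0.004, 3.141]
wrist_force: [-0.0, 0.5, 0.8]
opening: 0.0876
gripper_force: 0.0
```

Call:
{"api": "move_arm", "payload": {"deltas": [{"linear": [0, 0, 0], "rot": [0, 0, 0]}, {"linear": [0, 0, 0], "rot": [0, 0, 0]}, {"linear": [0, 0, 0], "rot": [0, 0, 0]}, {"linear": [0, 0, 0], "rot": [0, 0, 0]}, {"linear": [0, 0, 0], "rot": [0, 0, 0]}, {"linear": [0, 0, 0], "rot": [0, 0, 0]}, {"linear": [0, 0, 0], "rot": [0, 0, 0]}, {"linear": [0, 0, 0], "rot": [0, 0, 0]}], "gripper": 0.6, "newtons": 15}}

```text
time: 3.73
ee_pos: [0.4411, 0.2732, 0.011]
eef_rot: [3.141, 0.002, -3.141]
wrist_force: [-1.0, -1.7, 6.8]
opening: 0.0677
gripper_force: 15.0
```

Call:
{"api": "move_arm", "payload": {"deltas": [{"linear": [0, 0, -1], "rot": [0, 0, 0]}, {"linear": [0, 0, -2], "rot": [0, 0, 0]}, {"linear": [0, 0, -2], "rot": [0, 0, 0]}, {"linear": [-1, 0, 0], "rot": [0, 0, 0]}, {"linear": [-2, 0, 0], "rot": [0, 0, 0]}, {"linear": [-2, 0, 0], "rot": [0, 0, 0]}, {"linear": [-2, 0, 0], "rot": [0, 0, 0]}, {"linear": [-2, 0, 0], "rot": [0, 0, 0]}]}}

```text
time: 4.4
ee_pos: [0.5313, 0.273, 0.0607]
eef_rot: [3.141, 0.0, 3.142]
wrist_force: [0.7, 0.2, -1.4]
opening: 0.0678
gripper_force: 15.0
```

Call:
{"api": "move_arm", "payload": {"deltas": [{"linear": [-2, 0, 0], "rot": [0, 0, 0]}, {"linear": [-2, 0, 0], "rot": [0, 0, 0]}, {"linear": [-2, 0, 0], "rot": [0, 0, 0]}, {"linear": [-1.3, 0, 0], "rot": [0, 0, 0]}, {"linear": [-0.4, 0, 0], "rot": [0, 0, 0]}, {"linear": [0, 0, 0], "rot": [0, 0, 0]}, {"linear": [0, 0, 0], "rot": [0, 0, 0]}, {"linear": [0, 0, 0], "rot": [0, 0, 0]}]}}

```text
time: 5.07
ee_pos: [0.6066, 0.2732, 0.0601]
eef_rot: [-3.142, -0.001, -3.141]
wrist_force: [-0.3, -0.1, -1.1]
opening: 0.0675
gripper_force: 15.0
```

Call:
{"api": "move_arm", "payload": {"deltas": [{"linear": [-0.19, 0.03, 1], "rot": [0, 0, 0]}, {"linear": [0, 0, 1], "rot": [0, 0, 0]}, {"linear": [0, 0, 1], "rot": [0, 0, 0]}, {"linear": [0, 0, 0.5], "rot": [0, 0, 0]}, {"linear": [0, 0, 0.3], "rot": [0, 0, 0]}, {"linear": [0, 0, 0], "rot": [0, 0, 0]}, {"linear": [0, 0, 0], "rot": [0, 0, 0]}, {"linear": [0, 0, 0], "rot": [0, 0, 0]}]}}

```text
time: 5.73
ee_pos: [0.6097, 0.2733, 0.0224]
eef_rot: [3.141, 0.001, 3.142]
wrist_force: [-0.2, -0.3, -1.6]
opening: 0.0681
gripper_force: 15.0
```

Call:
{"api": "move_arm", "payload": {"deltas": [{"linear": [0, 0, 0.1], "rot": [0, 0, 0]}, {"linear": [0, 0, 0.1], "rot": [0, 0, 0]}, {"linear": [0, 0, 0.1], "rot": [0, 0, 0]}, {"linear": [0, 0, 0.1], "rot": [0, 0, 0]}, {"linear": [0, 0, 0], "rot": [0, 0, 0]}, {"linear": [0, 0, 0], "rot": [0, 0, 0]}, {"linear": [0, 0, 0], "rot": [0, 0, 0]}, {"linear": [0, 0, 0], "rot": [0, 0, 0]}]}}

```text
time: 6.4
ee_pos: [0.6095, 0.2733, 0.018]
eef_rot: [3.142, 0.0, 3.142]
wrist_force: [-0.4, -0.1, -0.2]
opening: 0.0678
gripper_force: 15.0
```

Call:
{"api": "move_arm", "payload": {"deltas": [{"linear": [0.08, 0, -0.1], "rot": [0, 0, 0]}, {"linear": [0, 0, 0], "rot": [0, 0, 0]}, {"linear": [0, 0, 0], "rot": [0, 0, 0]}, {"linear": [0, 0, 0.1], "rot": [0, 0, 0]}, {"linear": [0, 0, 0.05], "rot": [0, 0, 0]}, {"linear": [0, 0, 0.05], "rot": [0, 0, 0]}, {"linear": [0, 0, 0], "rot": [0, 0, 0]}, {"linear": [0, 0, 0], "rot": [0, 0, 0]}]}}

```text
time: 7.07
ee_pos: [0.6086, 0.2733, 0.0171]
eef_rot: [-3.142, -0.0, 3.142]
wrist_force: [-1.3, -0.0, 1.5]
opening: 0.0677
gripper_force: 15.0
```

Call:
{"api": "move_arm", "payload": {"deltas": [{"linear": [0, 0, 0], "rot": [0, 0, 0]}, {"linear": [0, 0, 0], "rot": [0, 0, 0]}, {"linear": [0, 0, 0], "rot": [0, 0, 0]}, {"linear": [0, 0, 0], "rot": [0, 0, 0]}, {"linear": [0, 0, 0], "rot": [0, 0, 0]}, {"linear": [0, 0, -0.5], "rot": [0, 0, 0]}, {"linear": [0, 0, -1], "rot": [0, 0, 0]}, {"linear": [0, 0, -2], "rot": [0, 0, 0]}], "gripper": 1}}

```text
time: 7.73
ee_pos: [0.6077, 0.273, 0.0512]
eef_rot: [-3.141, -0.003, 3.141]
wrist_force: [-0.4, 0.2, 0.4]
opening: 0.0881
gripper_force: 0.0
```

Call:
{"api": "move_arm", "payload": {"deltas": [{"linear": [0, 0, -3], "rot": [0, 0, 0]}, {"linear": [0, 0, -3], "rot": [0, 0, 0]}, {"linear": [0.5, -2, -1], "rot": [0, 0, 0]}, {"linear": [1.2, -2.4, 0], "rot": [0, 0, 0]}, {"linear": [1.2, -2.4, 0], "rot": [0, 0, 0]}, {"linear": [1.2, -2.4, 0], "rot": [0, 0, 0]}, {"linear": [1.2, -2.4, 0], "rot": [0, 0, 0]}, {"linear": [1.2, -2.4, 0], "rot": [0, 0, 0]}]}}

```text
time: 8.4
ee_pos: [0.5431, 0.1323, 0.1231]
eef_rot: [3.142, 0.001, -3.141]
wrist_force: [1.1, -0.2, -0.2]
opening: 0.0878
gripper_force: 0.0
```

Call:
{"api": "move_arm", "payload": {"deltas": [{"linear": [1.2, -2.4, 0], "rot": [0, 0, 0]}, {"linear": [1.2, -2.4, 0], "rot": [0, 0, 0]}, {"linear": [1.2, -2.4, 0], "rot": [0, 0, 0]}, {"linear": [1.2, -2.4, 0], "rot": [0, 0, 0]}, {"linear": [1.2, -2.4, 0], "rot": [0, 0, 0]}, {"linear": [1.2, -2.4, 0], "rot": [0, 0, 0]}, {"linear": [1, -1, 0], "rot": [0, 0, 0]}, {"linear": [0, 0, 0], "rot": [0, 0, 0]}]}}

```text
time: 9.07
ee_pos: [0.4607, -0.0223, 0.1229]
eef_rot: [-3.141, 0.001, 3.139]
wrist_force: [-0.1, 0.6, -0.6]
opening: 0.0887
gripper_force: 0.0
```

```bash
python3 - <<'E'
from h import *
t=capture('top');s=capture('scene')
for n,g,z in(('large',(.608,.2735),.006),('medium',(.448,-.044),0)):
    for c in(t,s):
        x,a,b,px=measure(c,n,g,z); print(n,x.round(4),a,round(b))
print(get_state()['ee_pos'])
cv2.imwrite('pics/s1.png',cv2.resize(s['img'][110:270,130:350,::-1],(770,560),interpolation=cv2.INTER_CUBIC))
E
```

```text
large [0.6086 0.2751] 671 700
large [0.6272 0.2641] 51 331
medium [ 0.4559 -0.2016] 189 424
medium [ 0.4485 -0.0431] 334 419
[ 0.46205316 -0.02076348  0.12280646]
```

View pics/s1.png

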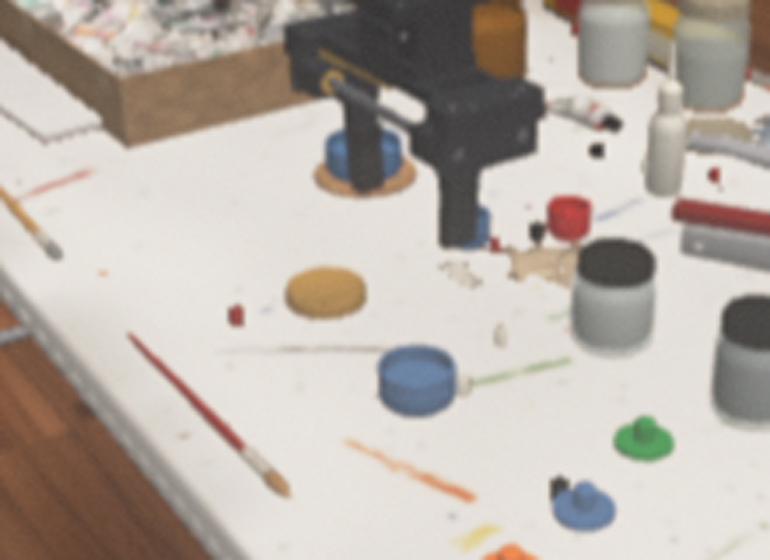

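The large dish is standing on the mat, centred near (364,155) in the crop, and the medium dish is clear at (417,380). Medium is next.

Call:
{"api": "move_arm", "payload": {"deltas": [{"linear": [0.7, -1.2, 0], "rot": [0, 0, 0]}, {"linear": [0.65, -1.09, 1], "rot": [0, 0, 0]}, {"linear": [0, 0, 2], "rot": [0, 0, 0]}, {"linear": [0, 0, 2], "rot": [0, 0, 0]}, {"linear": [0, 0, 2], "rot": [0, 0, 0]}, {"linear": [0, 0, 2], "rot": [0, 0, 0]}, {"linear": [0, 0, 1.3], "rot": [0, 0, 0]}, {"linear": [0, 0, 0.5], "rot": [0, 0, 0]}]}}

```text
time: 9.83
ee_pos: [0.448, -0.0426, 0.0126]
eef_rot: [3.141, -0.002, -3.14]
wrist_force: [0.2, 0.7, 0.2]
opening: 0.0884
gripper_force: 0.0
```

Call:
{"api": "move_arm", "payload": {"deltas": [{"linear": [0, 0, 0], "rot": [0, 0, 0]}, {"linear": [0, 0, 0], "rot": [0, 0, 0]}, {"linear": [0, 0, 0], "rot": [0, 0, 0]}, {"linear": [0, 0, 0], "rot": [0, 0, 0]}, {"linear": [0, 0, 0], "rot": [0, 0, 0]}, {"linear": [0, 0, 0], "rot": [0, 0, 0]}, {"linear": [0, 0, 0], "rot": [0, 0, 0]}, {"linear": [0, 0, 0], "rot": [0, 0, 0]}], "gripper": 0.4, "newtons": 15}}

```text
time: 10.5
ee_pos: [0.4485, -0.0438, 0.0145]
eef_rot: [-3.141, 0.001, 3.142]
wrist_force: [-0.3, -0.2, 6.0]
opening: 0.0518
gripper_force: 15.0
```

Call:
{"api": "move_arm", "payload": {"deltas": [{"linear": [0, 0, -1], "rot": [0, 0, 0]}, {"linear": [0, 0, -2], "rot": [0, 0, 0]}, {"linear": [0, 0, -2.5], "rot": [0, 0, 0]}, {"linear": [0, 0, -2.5], "rot": [0, 0, 0]}, {"linear": [-0.6, 1.2, -1], "rot": [0, 0, 0]}, {"linear": [-1.2, 2.4, 0], "rot": [0, 0, 0]}, {"linear": [-1.2, 2.4, 0], "rot": [0, 0, 0]}, {"linear": [-1.2, 2.4, 0], "rot": [0, 0, 0]}]}}

```text
time: 11.17
ee_pos: [0.4903, 0.0414, 0.1048]
eef_rot: [-3.142, 0.0, 3.141]
wrist_force: [-0.0, -0.8, -1.3]
opening: 0.0518
gripper_force: 15.0
```

Call:
{"api": "move_arm", "payload": {"deltas": [{"linear": [-1.2, 2.4, 0], "rot": [0, 0, 0]}, {"linear": [-1.2, 2.4, 0], "rot": [0, 0, 0]}, {"linear": [-1.2, 2.4, 0], "rot": [0, 0, 0]}, {"linear": [-1.2, 2.4, 0], "rot": [0, 0, 0]}, {"linear": [-1.2, 2.4, 0], "rot": [0, 0, 0]}, {"linear": [-1.2, 2.4, 0], "rot": [0, 0, 0]}, {"linear": [-1.2, 2.4, 0], "rot": [0, 0, 0]}, {"linear": [-1.2, 2.4, 0], "rot": [0, 0, 0]}]}}

```text
time: 11.83
ee_pos: [0.5862, 0.2336, 0.1044]
eef_rot: [-3.141, -0.001, 3.142]
wrist_force: [-0.0, 0.1, -0.6]
opening: 0.0522
gripper_force: 15.0
```

Call:
{"api": "move_arm", "payload": {"deltas": [{"linear": [-1.2, 2.4, 0], "rot": [0, 0, 0]}, {"linear": [-0.8, 1.7, 0], "rot": [0, 0, 0]}, {"linear": [-0.4, 0.8, 0], "rot": [0, 0, 0]}, {"linear": [0, 0, 0], "rot": [0, 0, 0]}, {"linear": [0, 0, 0], "rot": [0, 0, 0]}, {"linear": [0, 0, 0], "rot": [0, 0, 0]}, {"linear": [0, 0, 0], "rot": [0, 0, 0]}, {"linear": [0, 0, 0], "rot": [0, 0, 0]}]}}

```text
time: 12.5
ee_pos: [0.61, 0.2807, 0.1042]
eef_rot: [-3.142, -0.0, 3.141]
wrist_force: [-0.4, 0.3, -0.5]
opening: 0.0522
gripper_force: 15.0
```

Call:
{"api": "move_arm", "payload": {"deltas": [{"linear": [0.17, -0.69, 0], "rot": [0, 0, 0]}, {"linear": [0, 0, 1], "rot": [0, 0, 0]}, {"linear": [0, 0, 1.5], "rot": [0, 0, 0]}, {"linear": [0, 0, 1], "rot": [0, 0, 0]}, {"linear": [0, 0, 0.5], "rot": [0, 0, 0]}, {"linear": [0, 0, 0], "rot": [0, 0, 0]}, {"linear": [0, 0, 0], "rot": [0, 0, 0]}, {"linear": [0, 0, 0], "rot": [0, 0, 0]}]}}

```text
time: 13.17
ee_pos: [0.6088, 0.2746, 0.0646]
eef_rot: [3.141, 0.001, 3.142]
wrist_force: [0.3, 0.5, -0.6]
opening: 0.0519
gripper_force: 15.0
```

```bash
python3 - <<'E'
from h import *
s=capture('scene');print(get_state()['ee_pos'])
cv2.imwrite('pics/s2.png',cv2.resize(s['img'][110:200,180:300,::-1],(800,600),interpolation=cv2.INTER_CUBIC))
E
```

```text
[0.60877483 0.27459423 0.0647162 ]
```

View pics/s2.png

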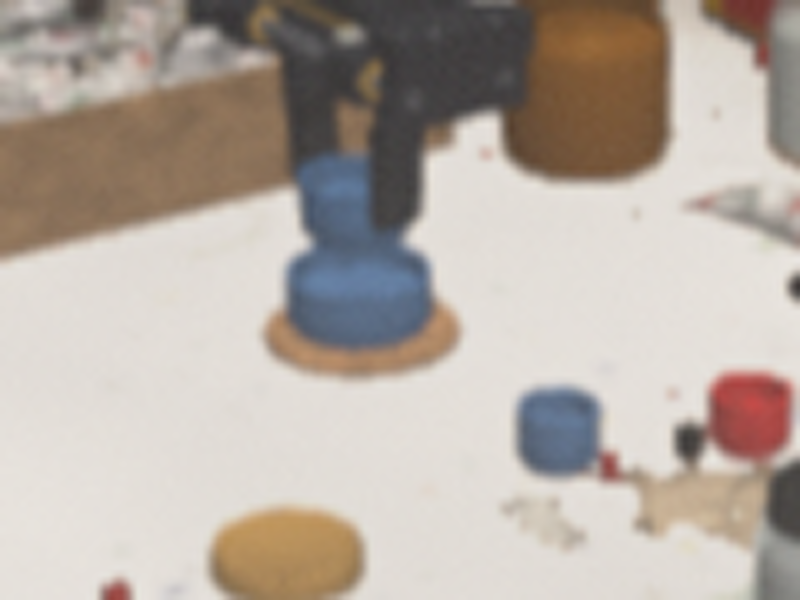

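The medium dish is held level above the centre of the large one at (358,290). Lowering it now.

Call:
{"api": "move_arm", "payload": {"deltas": [{"linear": [0.05, -0.06, 0.8], "rot": [0, 0, 0]}, {"linear": [0, 0, 0.7], "rot": [0, 0, 0]}, {"linear": [0, 0, 0.5], "rot": [0, 0, 0]}, {"linear": [0, 0, 0.3], "rot": [0, 0, 0]}, {"linear": [0, 0, 0.1], "rot": [0, 0, 0]}, {"linear": [0, 0, 0.1], "rot": [0, 0, 0]}, {"linear": [0, 0, 0.1], "rot": [0, 0, 0]}, {"linear": [0, 0, 0], "rot": [0, 0, 0]}]}}

```text
time: 13.88
ee_pos: [0.608, 0.2739, 0.038]
eef_rot: [3.142, 0.0, 3.142]
wrist_force: [0.1, -0.3, -0.9]
opening: 0.0518
gripper_force: 15.0
```

Call:
{"api": "move_arm", "payload": {"deltas": [{"linear": [0, 0, 0.1], "rot": [0, 0, 0]}, {"linear": [0, 0, 0.05], "rot": [0, 0, 0]}, {"linear": [0, 0, 0.05], "rot": [0, 0, 0]}, {"linear": [0, 0, 0], "rot": [0, 0, 0]}, {"linear": [0, 0, 0], "rot": [0, 0, 0]}, {"linear": [0, 0, 0], "rot": [0, 0, 0]}, {"linear": [0, 0, 0], "rot": [0, 0, 0]}, {"linear": [0, 0, 0], "rot": [0, 0, 0]}]}}

```text
time: 14.55
ee_pos: [0.608, 0.2739, 0.0365]
eef_rot: [3.141, 0.0, -3.142]
wrist_force: [-2.9, -0.5, 5.7]
opening: 0.0517
gripper_force: 15.0
```

Call:
{"api": "move_arm", "payload": {"deltas": [{"linear": [0, 0, 0], "rot": [0, 0, 0]}, {"linear": [0, 0, 0], "rot": [0, 0, 0]}, {"linear": [0, 0, 0], "rot": [0, 0, 0]}, {"linear": [0, 0, 0], "rot": [0, 0, 0]}, {"linear": [0, 0, 0], "rot": [0, 0, 0]}, {"linear": [0, 0, -0.5], "rot": [0, 0, 0]}, {"linear": [0, 0, -1.5], "rot": [0, 0, 0]}, {"linear": [0, 0, -2], "rot": [0, 0, 0]}], "gripper": 0.75}}

```text
time: 15.22
ee_pos: [0.6072, 0.2736, 0.0753]
eef_rot: [-3.141, -0.003, 3.141]
wrist_force: [-0.5, -0.6, 0.5]
opening: 0.066
gripper_force: 0.0
```

Call:
{"api": "move_arm", "payload": {"deltas": [{"linear": [0, 0, -2.5], "rot": [0, 0, 0]}, {"linear": [0, -2, 0], "rot": [0, 0, 0]}, {"linear": [0, -2.5, 0], "rot": [0, 0, 0]}, {"linear": [0, -3, 0], "rot": [0, 0, 0]}, {"linear": [0, -3, 0], "rot": [0, 0, 0]}, {"linear": [0, -3, 0], "rot": [0, 0, 0]}, {"linear": [0, -2, 0], "rot": [0, 0, 0]}, {"linear": [0, 0, 0], "rot": [0, 0, 0]}]}}

```text
time: 15.88
ee_pos: [0.6083, 0.1153, 0.1015]
eef_rot: [-3.141, 0.0, 3.138]
wrist_force: [0.9, -0.5, -0.4]
opening: 0.0662
gripper_force: 0.0
```

```bash
python3 - <<'E'
from h import *
t=capture('top');s=capture('scene');print(get_state()['ee_pos'])
x,a,b,px=measure(s,'small',(.6075,.1193)); print(x,a,b)
cv2.imwrite('pics/s3.png',np.hstack([cv2.resize(c[:,:,::-1],(400,400),interpolation=cv2.INTER_CUBIC) for c in (s['img'][110:190,190:270],t['img'][125:205,105:185])]))
E
```

```text
[0.60808337 0.11871372 0.10137592]
[0.60770399 0.12074628] 106 163.3618931910023
```

View pics/s3.png

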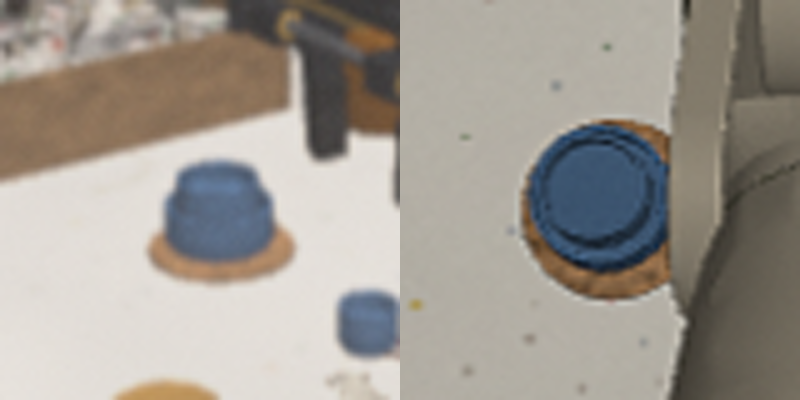

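The left half shows the medium dish nested level in the large one at (218,215), and the top view on the right agrees. Now the small dish.

Call:
{"api": "move_arm", "payload": {"deltas": [{"linear": [0.06, 0.1, 0], "rot": [0, 0, 0]}, {"linear": [0, 0, 1], "rot": [0, 0, 0]}, {"linear": [0, 0, 2], "rot": [0, 0, 0]}, {"linear": [0, 0, 2], "rot": [0, 0, 0]}, {"linear": [0, 0, 2], "rot": [0, 0, 0]}, {"linear": [0, 0, 1.2], "rot": [0, 0, 0]}, {"linear": [0, 0, 0.5], "rot": [0, 0, 0]}, {"linear": [0, 0, 0], "rot": [0, 0, 0]}]}}

```text
time: 16.65
ee_pos: [0.6067, 0.1204, 0.0128]
eef_rot: [3.142, -0.002, -3.141]
wrist_force: [-0.3, 0.1, 0.0]
opening: 0.0661
gripper_force: 0.0
```

Call:
{"api": "move_arm", "payload": {"deltas": [{"linear": [0, 0, 0], "rot": [0, 0, 0]}, {"linear": [0, 0, 0], "rot": [0, 0, 0]}, {"linear": [0, 0, 0], "rot": [0, 0, 0]}, {"linear": [0, 0, 0], "rot": [0, 0, 0]}, {"linear": [0, 0, 0], "rot": [0, 0, 0]}, {"linear": [0, 0, 0], "rot": [0, 0, 0]}, {"linear": [0, 0, 0], "rot": [0, 0, 0]}, {"linear": [0, 0, 0], "rot": [0, 0, 0]}], "gripper": 0.25, "newtons": 12}}

```text
time: 17.32
ee_pos: [0.6076, 0.1198, 0.0145]
eef_rot: [-3.141, 0.001, 3.142]
wrist_force: [-1.3, -0.3, 5.3]
opening: 0.0356
gripper_force: 12.0
```

Call:
{"api": "move_arm", "payload": {"deltas": [{"linear": [0, 0, -1], "rot": [0, 0, 0]}, {"linear": [0, 0, -2], "rot": [0, 0, 0]}, {"linear": [0, 0, -2.5], "rot": [0, 0, 0]}, {"linear": [0, 0, -2.5], "rot": [0, 0, 0]}, {"linear": [0, 1, -1], "rot": [0, 0, 0]}, {"linear": [0, 2, 0], "rot": [0, 0, 0]}, {"linear": [0, 2, 0], "rot": [0, 0, 0]}, {"linear": [0, 2, 0], "rot": [0, 0, 0]}]}}

```text
time: 17.98
ee_pos: [0.6069, 0.1913, 0.1037]
eef_rot: [3.141, -0.001, 3.141]
wrist_force: [0.1, 0.6, 0.2]
opening: 0.0355
gripper_force: 12.0
```

Call:
{"api": "move_arm", "payload": {"deltas": [{"linear": [0, 2, 0], "rot": [0, 0, 0]}, {"linear": [0, 2, 0], "rot": [0, 0, 0]}, {"linear": [0, 2, 0], "rot": [0, 0, 0]}, {"linear": [0, 1.5, 0], "rot": [0, 0, 0]}, {"linear": [-0.06, 0.92, 0], "rot": [0, 0, 0]}, {"linear": [0, 0, 0], "rot": [0, 0, 0]}, {"linear": [0, 0, 0], "rot": [0, 0, 0]}, {"linear": [0, 0, 0], "rot": [0, 0, 0]}]}}

```text
time: 18.65
ee_pos: [0.608, 0.2732, 0.1038]
eef_rot: [-3.141, -0.0, 3.141]
wrist_force: [0.5, 0.6, -1.2]
opening: 0.0357
gripper_force: 12.0
```

Call:
{"api": "move_arm", "payload": {"deltas": [{"linear": [0, 0, 1], "rot": [0, 0, 0]}, {"linear": [0, 0, 1], "rot": [0, 0, 0]}, {"linear": [0, 0, 0.5], "rot": [0, 0, 0]}, {"linear": [0, 0, 0.3], "rot": [0, 0, 0]}, {"linear": [0, 0, 0], "rot": [0, 0, 0]}, {"linear": [0, 0, 0], "rot": [0, 0, 0]}, {"linear": [0, 0, 0], "rot": [0, 0, 0]}, {"linear": [0, 0, 0], "rot": [0, 0, 0]}]}}

```text
time: 19.32
ee_pos: [0.6081, 0.2741, 0.0764]
eef_rot: [3.141, 0.001, 3.142]
wrist_force: [-0.4, 0.9, -0.5]
opening: 0.0358
gripper_force: 12.0
```

```bash
python3 - <<'E'
from h import *
s=capture('scene');print(get_state()['ee_pos'])
cv2.imwrite('pics/s4.png',cv2.resize(s['img'][100:180,190:280,::-1],(720,600*16//15),interpolation=cv2.INTER_CUBIC)[:600])
E
```

```text
[0.60806626 0.27413906 0.07636961]
```

View pics/s4.png

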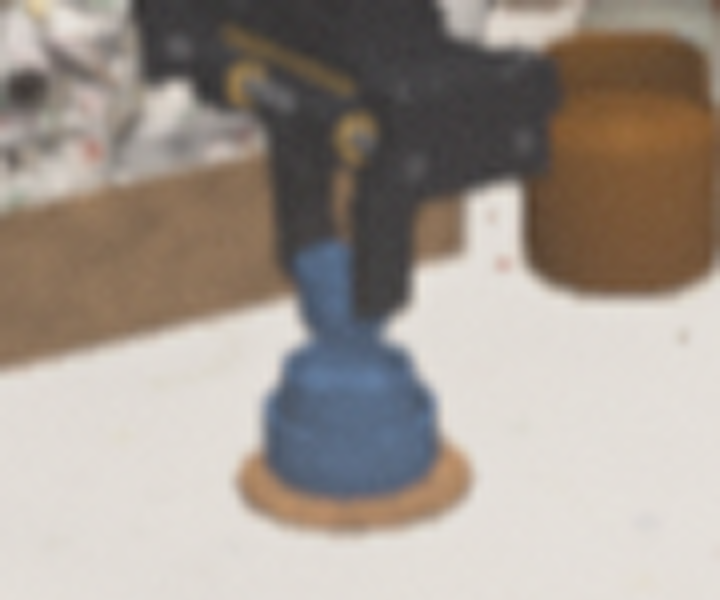

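The small dish is centred over the stack at about (345,300). It needs 24 mm more down.

Call:
{"api": "move_arm", "payload": {"deltas": [{"linear": [0, 0, 0.7], "rot": [0, 0, 0]}, {"linear": [0, 0, 0.6], "rot": [0, 0, 0]}, {"linear": [0, 0, 0.4], "rot": [0, 0, 0]}, {"linear": [0, 0, 0.2], "rot": [0, 0, 0]}, {"linear": [0, 0, 0.1], "rot": [0, 0, 0]}, {"linear": [0, 0, 0.1], "rot": [0, 0, 0]}, {"linear": [0, 0, 0.1], "rot": [0, 0, 0]}, {"linear": [0, 0, 0], "rot": [0, 0, 0]}]}}

```text
time: 20.03
ee_pos: [0.6079, 0.2741, 0.0539]
eef_rot: [-3.142, -0.0, 3.142]
wrist_force: [-0.1, -0.4, 0.3]
opening: 0.0358
gripper_force: 12.0
```

Call:
{"api": "move_arm", "payload": {"deltas": [{"linear": [0, 0, 0.1], "rot": [0, 0, 0]}, {"linear": [0, 0, 0.05], "rot": [0, 0, 0]}, {"linear": [0, 0, 0.03], "rot": [0, 0, 0]}, {"linear": [0, 0, 0], "rot": [0, 0, 0]}, {"linear": [0, 0, 0], "rot": [0, 0, 0]}, {"linear": [0, 0, 0], "rot": [0, 0, 0]}, {"linear": [0, 0, 0], "rot": [0, 0, 0]}, {"linear": [0, 0, 0], "rot": [0, 0, 0]}]}}

```text
time: 20.7
ee_pos: [0.608, 0.2741, 0.0525]
eef_rot: [3.142, 0.0, 3.142]
wrist_force: [-2.0, -0.6, 5.3]
opening: 0.0353
gripper_force: 12.0
```

Call:
{"api": "move_arm", "payload": {"deltas": [{"linear": [0, 0, 0], "rot": [0, 0, 0]}, {"linear": [0, 0, 0], "rot": [0, 0, 0]}, {"linear": [0, 0, 0], "rot": [0, 0, 0]}, {"linear": [0, 0, 0], "rot": [0, 0, 0]}, {"linear": [0, 0, -0.5], "rot": [0, 0, 0]}, {"linear": [0, 0, -1.5], "rot": [0, 0, 0]}, {"linear": [0, 0, -2.5], "rot": [0, 0, 0]}, {"linear": [0, 0, -2.5], "rot": [0, 0, 0]}], "gripper": 0.6}}

```text
time: 21.37
ee_pos: [0.6076, 0.274, 0.1228]
eef_rot: [-3.141, -0.001, 3.142]
wrist_force: [-0.7, 0.9, 0.8]
opening: 0.0531
gripper_force: 0.0
```

Call:
{"api": "move_arm", "payload": {"deltas": [{"linear": [0.5, -1.2, 0], "rot": [0, 0, 0]}, {"linear": [0.8, -2.4, 0], "rot": [0, 0, 0]}, {"linear": [0.8, -2.6, 0], "rot": [0, 0, 0]}, {"linear": [0.8, -2.6, 0], "rot": [0, 0, 0]}, {"linear": [0.8, -2.6, 0], "rot": [0, 0, 0]}, {"linear": [0.8, -2.6, 0], "rot": [0, 0, 0]}, {"linear": [0.8, -2.6, 0], "rot": [0, 0, 0]}, {"linear": [0.8, -2.6, 0], "rot": [0, 0, 0]}]}}

```text
time: 22.03
ee_pos: [0.5464, 0.0809, 0.1226]
eef_rot: [-3.141, 0.001, -3.142]
wrist_force: [0.8, -0.4, 0.8]
opening: 0.0528
gripper_force: 0.0
```

Call:
{"api": "move_arm", "payload": {"deltas": [{"linear": [0.8, -2.6, 0], "rot": [0, 0, 0]}, {"linear": [0.8, -2.6, 0], "rot": [0, 0, 0]}, {"linear": [0.8, -2.6, 0], "rot": [0, 0, 0]}, {"linear": [0.8, -2.6, 0], "rot": [0, 0, 0]}, {"linear": [0.8, -2.6, 0], "rot": [0, 0, 0]}, {"linear": [0.8, -2.6, 0], "rot": [0, 0, 0]}, {"linear": [0.8, -2.6, 0], "rot": [0, 0, 0]}, {"linear": [0.8, -2.6, 0], "rot": [0, 0, 0]}]}}

```text
time: 22.7
ee_pos: [0.4824, -0.1272, 0.1226]
eef_rot: [-3.141, 0.001, 3.142]
wrist_force: [0.2, 0.2, 0.4]
opening: 0.053
gripper_force: 0.0
```

```bash
python3 - <<'E'
from h import *
t=capture('top');s=capture('scene');print(get_state()['ee_pos'])
x,a,b,px=measure(s,'lid',(.457,-.2038)); print(x,a,b)
cv2.imwrite('pics/s5.png',np.hstack([cv2.resize(c[:,:,::-1],(400,400),interpolation=cv2.INTER_CUBIC) for c in (s['img'][110:190,190:270],t['img'][125:205,105:185])]))
E
```

```text
[ 0.48234072 -0.12874969  0.12262162]
[ 0.45641592 -0.20349185] 174 216.30787526909262
```

View pics/s5.png

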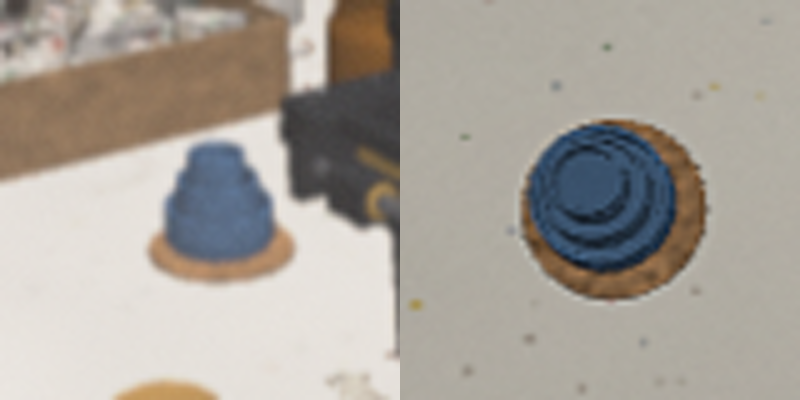

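All three dishes are nested, level and concentric. Next is the lid, held by its knob.

Call:
{"api": "move_arm", "payload": {"deltas": [{"linear": [0.8, -2.6, 0], "rot": [0, 0, 0]}, {"linear": [0.8, -2.4, 0], "rot": [0, 0, 0]}, {"linear": [0.6, -1.6, 0], "rot": [0, 0, 0]}, {"linear": [0.33, -0.91, 0], "rot": [0, 0, 0]}, {"linear": [0, 0, 1.5], "rot": [0, 0, 0]}, {"linear": [0, 0, 2], "rot": [0, 0, 0]}, {"linear": [0, 0, 1.5], "rot": [0, 0, 0]}, {"linear": [0, 0, 0], "rot": [0, 0, 0]}], "gripper": 0.4}}

```text
time: 23.47
ee_pos: [0.4567, -0.1995, 0.07]
eef_rot: [3.139, -0.004, -3.141]
wrist_force: [0.0, 0.5, 0.0]
opening: 0.0353
gripper_force: 0.0
```

Call:
{"api": "move_arm", "payload": {"deltas": [{"linear": [0, 0, 0], "rot": [0, 0, 0]}, {"linear": [0, 0, 0], "rot": [0, 0, 0]}, {"linear": [0, 0, 1.5], "rot": [0, 0, 0]}, {"linear": [0, 0, 1.5], "rot": [0, 0, 0]}, {"linear": [0, 0, 1], "rot": [0, 0, 0]}, {"linear": [0, 0, 0.5], "rot": [0, 0, 0]}, {"linear": [0, 0, 0], "rot": [0, 0, 0]}, {"linear": [0, 0, 0], "rot": [0, 0, 0]}]}}

```text
time: 24.13
ee_pos: [0.4579, -0.2012, 0.0277]
eef_rot: [-3.141, 0.001, -3.142]
wrist_force: [0.8, -0.0, 0.1]
opening: 0.0356
gripper_force: 0.0
```

Call:
{"api": "move_arm", "payload": {"deltas": [{"linear": [0.1, -0.25, 0.5], "rot": [0, 0, 0]}, {"linear": [0, 0, 0.5], "rot": [0, 0, 0]}, {"linear": [0, 0, 0.3], "rot": [0, 0, 0]}, {"linear": [0, 0, 0.2], "rot": [0, 0, 0]}, {"linear": [0, 0, 0], "rot": [0, 0, 0]}, {"linear": [0, 0, 0], "rot": [0, 0, 0]}, {"linear": [0, 0, 0], "rot": [0, 0, 0]}, {"linear": [0, 0, 0], "rot": [0, 0, 0]}]}}

```text
time: 24.8
ee_pos: [0.4567, -0.2036, 0.0123]
eef_rot: [-3.141, 0.0, 3.142]
wrist_force: [-0.5, -0.5, 0.2]
opening: 0.0354
gripper_force: 0.0
```

Call:
{"api": "move_arm", "payload": {"deltas": [{"linear": [0, 0, 0], "rot": [0, 0, 0]}, {"linear": [0, 0, 0], "rot": [0, 0, 0]}, {"linear": [0, 0, 0], "rot": [0, 0, 0]}, {"linear": [0, 0, 0], "rot": [0, 0, 0]}, {"linear": [0, 0, 0], "rot": [0, 0, 0]}, {"linear": [0, 0, 0], "rot": [0, 0, 0]}, {"linear": [0, 0, 0], "rot": [0, 0, 0]}, {"linear": [0, 0, 0], "rot": [0, 0, 0]}], "gripper": 0, "newtons": 10}}

```text
time: 25.47
ee_pos: [0.4567, -0.2036, 0.0123]
eef_rot: [-3.141, 0.0, 3.142]
wrist_force: [1.0, -0.2, 0.4]
opening: 0.0131
gripper_force: 10.0
```

Call:
{"api": "move_arm", "payload": {"deltas": [{"linear": [0, 0, -1], "rot": [0, 0, 0]}, {"linear": [0, 0, -2], "rot": [0, 0, 0]}, {"linear": [0, 0, -2.5], "rot": [0, 0, 0]}, {"linear": [0, 0, -2.5], "rot": [0, 0, 0]}, {"linear": [0, 0, -2.5], "rot": [0, 0, 0]}, {"linear": [-0.4, 1.2, -2], "rot": [0, 0, 0]}, {"linear": [-0.7, 2.2, 0], "rot": [0, 0, 0]}, {"linear": [-0.7, 2.2, 0], "rot": [0, 0, 0]}]}}

```text
time: 26.13
ee_pos: [0.475, -0.1473, 0.1391]
eef_rot: [-3.14, 0.002, 3.14]
wrist_force: [0.5, 0.3, -1.0]
opening: 0.0134
gripper_force: 10.0
```

Call:
{"api": "move_arm", "payload": {"deltas": [{"linear": [-0.7, 2.2, 0], "rot": [0, 0, 0]}, {"linear": [-0.7, 2.2, 0], "rot": [0, 0, 0]}, {"linear": [-0.7, 2.2, 0], "rot": [0, 0, 0]}, {"linear": [-0.7, 2.2, 0], "rot": [0, 0, 0]}, {"linear": [-0.7, 2.2, 0], "rot": [0, 0, 0]}, {"linear": [-0.7, 2.2, 0], "rot": [0, 0, 0]}, {"linear": [-0.7, 2.2, 0], "rot": [0, 0, 0]}, {"linear": [-0.7, 2.2, 0], "rot": [0, 0, 0]}]}}

```text
time: 26.8
ee_pos: [0.5306, 0.0297, 0.1378]
eef_rot: [-3.142, 0.0, -3.142]
wrist_force: [0.2, -0.4, -0.6]
opening: 0.0134
gripper_force: 10.0
```

Call:
{"api": "move_arm", "payload": {"deltas": [{"linear": [-0.7, 2.2, 0], "rot": [0, 0, 0]}, {"linear": [-0.7, 2.2, 0], "rot": [0, 0, 0]}, {"linear": [-0.7, 2.2, 0], "rot": [0, 0, 0]}, {"linear": [-0.7, 2.2, 0], "rot": [0, 0, 0]}, {"linear": [-0.7, 2.2, 0], "rot": [0, 0, 0]}, {"linear": [-0.7, 2.2, 0], "rot": [0, 0, 0]}, {"linear": [-0.7, 2.2, 0], "rot": [0, 0, 0]}, {"linear": [-0.7, 2.2, 0], "rot": [0, 0, 0]}]}}

```text
time: 27.47
ee_pos: [0.5866, 0.2056, 0.1378]
eef_rot: [-3.142, -0.0, -3.142]
wrist_force: [-0.2, -0.5, -0.2]
opening: 0.0134
gripper_force: 10.0
```

Call:
{"api": "move_arm", "payload": {"deltas": [{"linear": [-0.7, 2.2, 0], "rot": [0, 0, 0]}, {"linear": [-0.7, 2.2, 0], "rot": [0, 0, 0]}, {"linear": [-0.4, 1.2, 0], "rot": [0, 0, 0]}, {"linear": [0, 0, 0], "rot": [0, 0, 0]}, {"linear": [0, 0, 0], "rot": [0, 0, 0]}, {"linear": [0, 0, 0], "rot": [0, 0, 0]}, {"linear": [0, 0, 0], "rot": [0, 0, 0]}, {"linear": [0, 0, 0], "rot": [0, 0, 0]}]}}

```text
time: 28.13
ee_pos: [0.6046, 0.2596, 0.1375]
eef_rot: [-3.142, 0.0, 3.141]
wrist_force: [-0.2, 0.5, 0.2]
opening: 0.0131
gripper_force: 10.0
```

Call:
{"api": "move_arm", "payload": {"deltas": [{"linear": [-0.2, 0.8, 0], "rot": [0, 0, 0]}, {"linear": [-0.14, 0.65, 0], "rot": [0, 0, 0]}, {"linear": [0, 0, 1], "rot": [0, 0, 0]}, {"linear": [0, 0, 1.5], "rot": [0, 0, 0]}, {"linear": [0, 0, 1], "rot": [0, 0, 0]}, {"linear": [0, 0, 0.7], "rot": [0, 0, 0]}, {"linear": [0, 0, 0], "rot": [0, 0, 0]}, {"linear": [0, 0, 0], "rot": [0, 0, 0]}]}}

```text
time: 28.8
ee_pos: [0.608, 0.275, 0.095]
eef_rot: [-3.141, -0.0, 3.142]
wrist_force: [0.9, -0.3, -0.2]
opening: 0.0137
gripper_force: 10.0
```

```bash
python3 - <<'E'
from h import *
s=capture('scene');print(get_state()['ee_pos'])
cv2.imwrite('pics/s6.png',cv2.resize(s['img'][110:170,200:270,::-1],(700,600),interpolation=cv2.INTER_CUBIC))
E
```

```text
[0.60827965 0.27500127 0.09560652]
```

View pics/s6.png

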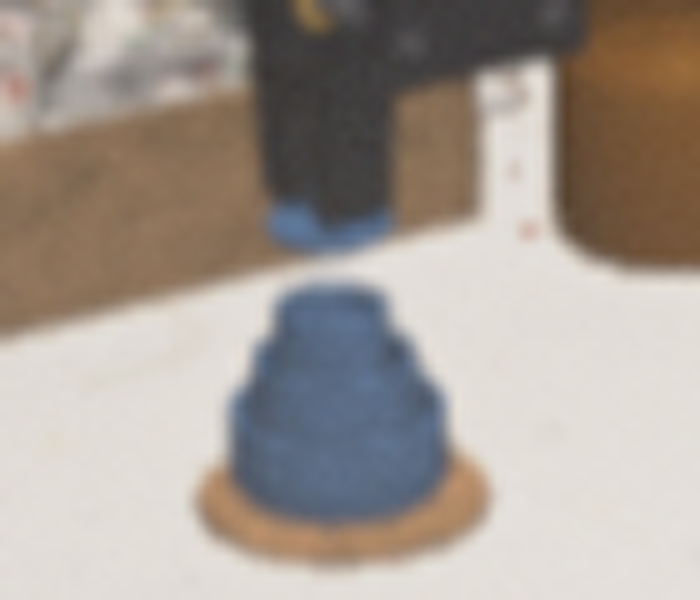

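The lid hangs level with its centre near x=331, over the small dish at about 332. Lowering it.

Call:
{"api": "move_arm", "payload": {"deltas": [{"linear": [0, -0.08, 0.5], "rot": [0, 0, 0]}, {"linear": [0, 0, 0.5], "rot": [0, 0, 0]}, {"linear": [0, 0, 0.3], "rot": [0, 0, 0]}, {"linear": [0, 0, 0.2], "rot": [0, 0, 0]}, {"linear": [0, 0, 0.2], "rot": [0, 0, 0]}, {"linear": [0, 0, 0.1], "rot": [0, 0, 0]}, {"linear": [0, 0, 0.1], "rot": [0, 0, 0]}, {"linear": [0, 0, 0.1], "rot": [0, 0, 0]}]}}

```text
time: 29.52
ee_pos: [0.6081, 0.2742, 0.0752]
eef_rot: [3.142, 0.0, -3.142]
wrist_force: [-0.1, 1.0, -1.4]
opening: 0.0132
gripper_force: 10.0
```

Call:
{"api": "move_arm", "payload": {"deltas": [{"linear": [0, 0, 0.1], "rot": [0, 0, 0]}, {"linear": [0, 0, 0.1], "rot": [0, 0, 0]}, {"linear": [0, 0, 0.05], "rot": [0, 0, 0]}, {"linear": [0, 0, 0], "rot": [0, 0, 0]}, {"linear": [0, 0, 0], "rot": [0, 0, 0]}, {"linear": [0, 0, 0], "rot": [0, 0, 0]}, {"linear": [0, 0, 0], "rot": [0, 0, 0]}, {"linear": [0, 0, 0], "rot": [0, 0, 0]}]}}

```text
time: 30.18
ee_pos: [0.6082, 0.2742, 0.0732]
eef_rot: [3.141, 0.001, 3.142]
wrist_force: [-2.6, -1.5, 4.8]
opening: 0.0132
gripper_force: 10.0
```

Call:
{"api": "move_arm", "payload": {"deltas": [{"linear": [0, 0, 0], "rot": [0, 0, 0]}, {"linear": [0, 0, 0], "rot": [0, 0, 0]}, {"linear": [0, 0, 0], "rot": [0, 0, 0]}, {"linear": [0, 0, 0], "rot": [0, 0, 0]}, {"linear": [0, 0, 0], "rot": [0, 0, 0]}, {"linear": [0, 0, -0.5], "rot": [0, 0, 0]}, {"linear": [0, 0, -1.5], "rot": [0, 0, 0]}, {"linear": [0, 0, -2.5], "rot": [0, 0, 0]}], "gripper": 0.45}}

```text
time: 30.85
ee_pos: [0.6069, 0.2738, 0.1161]
eef_rot: [-3.14, -0.004, 3.141]
wrist_force: [0.5, -0.9, 1.3]
opening: 0.0397
gripper_force: 0.0
```

Call:
{"api": "move_arm", "payload": {"deltas": [{"linear": [0, 0, -2.5], "rot": [0, 0, 0]}, {"linear": [0, 0, -2.5], "rot": [0, 0, 0]}, {"linear": [2, -2, 0], "rot": [0, 0, 0]}, {"linear": [2, -2, 0], "rot": [0, 0, 0]}, {"linear": [2, -2, 0], "rot": [0, 0, 0]}, {"linear": [2, -2, 0], "rot": [0, 0, 0]}, {"linear": [2, -2, 0], "rot": [0, 0, 0]}, {"linear": [2, -2, 0], "rot": [0, 0, 0]}]}}

```text
time: 31.52
ee_pos: [0.4869, 0.1534, 0.1681]
eef_rot: [3.142, 0.001, -3.141]
wrist_force: [0.4, 0.2, 0.8]
opening: 0.0397
gripper_force: 0.0
```

Call:
{"api": "move_arm", "payload": {"deltas": [{"linear": [0, -2, 0], "rot": [0, 0, 0]}, {"linear": [0, -2, 0], "rot": [0, 0, 0]}, {"linear": [0, -2, 0], "rot": [0, 0, 0]}, {"linear": [0, -2, 0], "rot": [0, 0, 0]}, {"linear": [0, 0, 0], "rot": [0, 0, 0]}, {"linear": [0, 0, 0], "rot": [0, 0, 0]}, {"linear": [0, 0, 0], "rot": [0, 0, 0]}, {"linear": [0, 0, 0], "rot": [0, 0, 0]}]}}

```text
time: 32.18
ee_pos: [0.488, 0.075, 0.1677]
eef_rot: [3.141, 0.0, -3.141]
wrist_force: [0.1, -0.8, -1.2]
opening: 0.0392
gripper_force: 0.0
```

```bash
python3 - <<'E'
from h import *
t=capture('top');s=capture('scene');print(get_state()['ee_pos'])
cv2.imwrite('pics/s7.png',np.hstack([cv2.resize(c[:,:,::-1],(400,400),interpolation=cv2.INTER_CUBIC) for c in (s['img'][110:170,205:265],t['img'][135:195,115:175])]))
E
```

```text
[0.48794148 0.07495784 0.16767625]
```

View pics/s7.png

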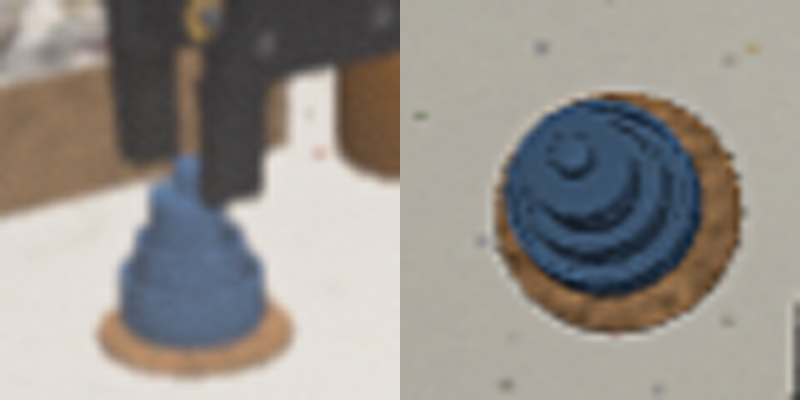

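The top view shows the lid concentric on the stack with its knob at (572,157). It touched down at its calculated seated height and the gripper is clear, so I'm handing in.

```bash
python3 -c "from station import *;print(finish_job())"
```

```text
the job is handed in; nothing more can be done
None
```

The large, medium and small dishes are nested on the cork mat with the knobbed lid on top, and the job is handed in at about 32 s; no piece was dropped, and the arm never came near the jars or the metal lid.

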